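# Sweep the washers through the gate into the catch slot

## Robot

A 7-joint arm with a two-finger parallel gripper is mounted at the origin on the work surface. World frame = base frame: x ahead of the robot, y to its left, z up, the work surface at z = 0. Lengths are in m, angles in rad, forces in N, time in s.
With the tool pointing down it reaches from about 0.35 to 0.9 m from the base axis. Payload 8.1 kg.
Tool frame: the origin (TCP) lies midway between the tips of the shut fingers; the grasp point (between the pads) lies 19 mm behind it; z points along the fingers, y is the direction in which the jaws open and shut (so a half turn about z gives the same grasp; the last joint's range is limited). The gripper opens to 92 mm and grips with 3 to 60 N. Pads are 19 mm wide; open, the fingers measure 130 mm over their backs; the gripper's body (75 mm by 190 mm) begins 47 mm behind the grasp point.
Start: joints at [1.065, 0.434, 0.025, 1.573, -0.012, 1.134, -0.075], TCP at [0.245, -0.575, 0.227] pointing down, gripper open.
Joint ranges: [-2.62, 2.62], [-0.44, 2.09], [-1.27, 1.32], [0.08, 2.57], [-1.32, 4.46], [0.12, 2], [-2.74, 2.74]. Speed limits (rad/s): [2.22, 2.22, 3.01, 3.01, 3.14, 3.14, 3.14].

## Interface

Orientations are given as a rotation vector (axis times angle).
In Python, from cell import arm gives the robot as it stands. The module is installed in compiled form; this text tells all that it offers.
- The arm moves only by the tool jog_arm, never from a script. Its argument "increments" is a list of rows, each an object with "slide": the shift along the tool's x, y, z in mm, a list of three; "roll": the turn about the tool's z in rad; "gripper": the opening, from 0 (shut) to 1 (fully open). In form: [{"slide": [x, y, z], "roll": roll, "gripper": gripper}, ...]. A call has exactly 10 rows; each row is the pose to reach, as a shift and turn from the pose commanded when the call began, along the tool's axes at that moment; what a row does not reach only later rows make up. A row lasts 1/12 s, in which the tool goes at most 41.7 mm and 7.16 degrees, less where a joint would pass 70% of its speed; a pose out of reach is approached as far as the arm can. A call with a gripper value outside its range is refused whole. The fingers move at their own pace and stop on an object; "newtons" is the grip in N (left out, the last holds). Time passes only in rows, so rows that repeat a pose let the fingers close, or fill a call up. It gives the time, the measured TCP pose, the force and the opening at its end, in the units of the state.
- arm.observe(): the state, without advancing time (a new reading comes with each control period).
- arm.get_image(name): name is "scene" or "top"; returns a dict with "frame" (400x640x3 uint8, blue, green, red), "depth" (400x640 float32, m along the optical axis (not along the pixel's ray), 0 where there is no reading), "intrinsics" (3x3 intrinsics, pixels), "R" (3x3) and "t" (3): a world point X has camera coordinates R X + t. Camera axes: x right, y down, z forward; pixel columns grow to the right and rows downward; lengths in m; the calibration is good to about 2 mm. A picture is of the moment at which its call begins.
- arm.sign_off(): hands the job in, once; it reports no verdict.
The state is a dict: "clock": time; "joints": joint angles; "dq": joint speeds; "joint_efforts": joint torques, N m; "position": TCP position; "ee_rot": TCP orientation; "force": force on the tool from outside, world axes, zero at the start; "ft_torque": the same for the moment, N m; "width": opening from 0.0 (shut) to 1.0 (fully open).
Only numpy, scipy, OpenCV 4.12 (cv2) and the standard library are available. Lean on these libraries where they do the work, as an engineer would, in place of code of your own. Each camera call takes 0.05 s, during which the arm holds its last target.

## Task

Clear the sorting tray of its three steel washers: with the fingertips, sweep them one at a time along the tray floor and through the narrow gate, so that each drops into the catch slot behind it. Only push the washers, never lift them, and leave the capacitor, the heat sink and everything else standing where it is.

Things in the scene. Friction and masses are not known exactly. Their poses are not given: they have to be found in the camera images.
- tray: plywood sorting tray, fixed. Origin on the table under the middle of its gate; +x runs from the gate into the tray (roughly away from the robot), +y to the left when looking along +x, z up. Its flat floor, 50 mm above the table, spans x = -4 to 275 mm, y = -125 to 125 mm, and has a rim 20 mm high all round, open only at the gate
- gate (a point): middle of the gate, at the level of the tray floor (50 mm above the table), axes as the tray's. The gate is the only gap in the rim, 40 mm wide (tray y = -20 to 20 mm); the rim beside it is 8 mm thick (tray x = -4 to 4 mm). The floor ends at tray x = -4 mm, where the catch slot begins
- slot (a point): middle of the catch slot's floor, 6 mm above the table. An open pit straight behind the gate: tray x = -56 to -4 mm, y = -30 to 30 mm, 44 mm deep below the tray floor; its other three sides rise to 70 mm above the table. A washer pushed through the gate tips over the floor's edge and falls in; a fingertip at floor level can follow over the slot
- washer_a: flat steel washer, 28 mm outer diameter, 14 mm hole, 6 mm thick, about 22 g, lying flat on the tray floor 95 to 200 mm from the gate, sliding freely; origin at the centre of its underside, z its axis. The three are alike
- washer_b: flat steel washer, 28 mm outer diameter, 14 mm hole, 6 mm thick, about 22 g, lying flat on the tray floor 95 to 200 mm from the gate, sliding freely; origin at the centre of its underside, z its axis. The three are alike
- washer_c: flat steel washer, 28 mm outer diameter, 14 mm hole, 6 mm thick, about 22 g, lying flat on the tray floor 95 to 200 mm from the gate, sliding freely; origin at the centre of its underside, z its axis. The three are alike
- capacitor: black can capacitor, 22 mm across, 36 mm tall, standing loose on the tray floor among the washers; origin at the centre of its underside; leave it standing where it is
- heatsink: small finned aluminium heat sink, 22 x 22 mm, 25 mm tall, standing loose on the tray floor among the washers; origin at the centre of its underside; leave it standing where it is
- flux_jar: closed blue plastic jar, 60 mm across, 45 mm tall, standing on the table well to the robot's left of the tray; origin at the centre of its underside; leave alone
- solder_spool: grey plastic spool, 56 mm across, 36 mm tall, standing on the table well to the robot's left of the tray; origin at the centre of its underside; leave alone
- screwdriver: orange-handled screwdriver, 190 mm long, lying on the table well to the robot's right of the tray; leave alone
- multimeter: yellow hand multimeter, 140 x 75 x 42 mm, lying on the table well to the robot's right of the tray; origin at the centre of its underside; leave alone

How it is judged:
By the outcome, as a careful person would: the job done as asked, in the order asked, and still so for the second after the job is handed in, with the robot touching nothing.
It also fails if it takes over 72 s, if anything falls off the work surface, if the arm or the gripper's body presses on something with over 40 N, if the wrist force passes 120 N, or if a joint passes its speed limit or range.

## Working session

There is one attempt and no reset: what is moved stays moved. The work goes in short steps, Python scripts to look and compute and a tool call to move; the robot and the scene stay as the last step left them, time stands still between calls to the robot, and variables do not carry over. Pictures are saved under pics/ and viewed, and the job is handed in when it is done.

Besides the shell and the picture viewer there is one more tool, called after "Call:" by a JSON object that holds its "fn" and its "kwargs". jog_arm: Moves the arm, as the interface text tells. Its arguments: {"type":"object","properties":{"increments":{"type":"array"},"newtons":{"type":"number"}},"required":["increments"]}

```bash
mkdir -p pics
cat > h.py <<'E'
from cell import arm
import cv2, numpy as np
def snap(n,f):
    d=arm.get_image(n); cv2.imwrite('pics/'+f,d['frame']); np.savez('pics/'+f[:-4]+'.npz',**d); return d
E
python3 - <<'E'
from h import *
for n in('top','scene'):
    d=snap(n,n+'0.png'); print(d['intrinsics'],d['R'],d['t'])
print(arm.observe())
E
```

```text
[[441.60231818   0.         314.35379673]
 [  0.         441.60231818 199.85890691]
 [  0.           0.           1.        ]] [[ 0.00599898 -0.99994837 -0.00820176]
 [-0.98268055 -0.00437588 -0.18525602]
 [ 0.18521056  0.00917105 -0.98265606]] [0.01255035 0.53046495 1.14319725]
[[404.5686933    0.         325.14644606]
 [  0.         404.5686933  197.22400737]
 [  0.           0.           1.        ]] [[-0.82189866  0.56963021 -0.00200297]
 [ 0.30641345  0.43914314 -0.84454964]
 [-0.4802014  -0.69474796 -0.53547352]] [ 0.41554434 -0.08424842  1.37667314]
{'clock': 0.1, 'joints': array([ 1.06540196,  0.435172  ,  0.02497833,  1.57398758, -0.01159489,
        1.13400645, -0.07511296]), 'dq': array([-0.00068321, -0.00232336, -0.00093923, -0.00263209,  0.00029542,
        0.00051073,  0.00012468]), 'joint_efforts': array([ 3.68990673e-03, -6.69131970e+01,  9.88192633e-01, -3.15147793e+01,
       -6.05423050e-02,  3.75446363e-02,  5.11413896e-05]), 'position': array([ 0.24476401, -0.57458629,  0.22601906]), 'ee_rot': array([-3.07678318e+00, -6.28036464e-01,  6.57210482e-04]), 'force': array([ 0.57543535, -0.69810352,  0.54266924]), 'ft_torque': array([ 0.00340025, -0.04734752,  0.01140845]), 'width': 0.9966762952138735}
```

View pics/top0.png

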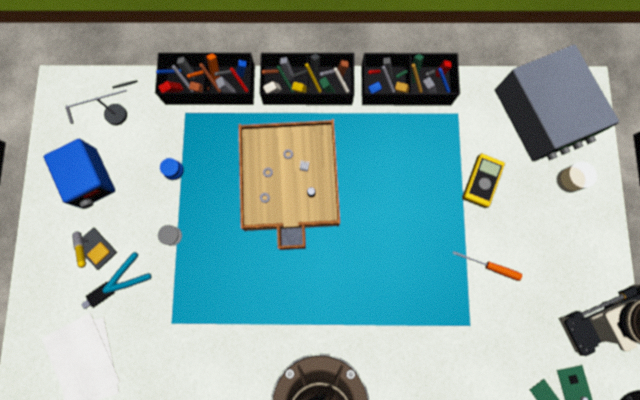

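View pics/scene0.png

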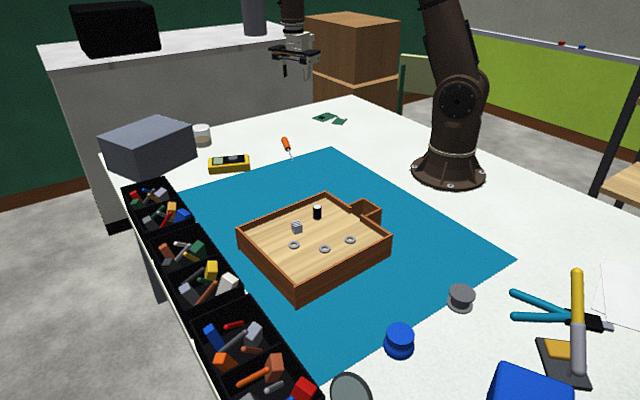

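The top view shows the tray at about (290,175), the washers near (288,154), (268,172) and (265,198), the heat sink near (304,165), the capacitor near (311,191), and the gate and slot near (291,236). I'll zoom in on the tray next.

Run:
```python
import cv2,numpy as np
f=cv2.imread('pics/top0.png')[112:256,230:350]
cv2.imwrite('pics/c0.png',cv2.resize(f,(480,576),interpolation=cv2.INTER_CUBIC))
f=cv2.imread('pics/scene0.png')[180:310,230:400]
cv2.imwrite('pics/c1.png',cv2.resize(f,None,fx=4,fy=4,interpolation=cv2.INTER_CUBIC))
```

```text
(no output)
```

View pics/c0.png

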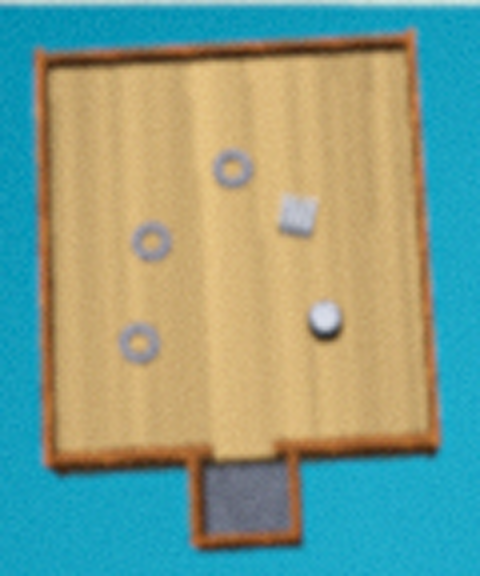

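View pics/c1.png

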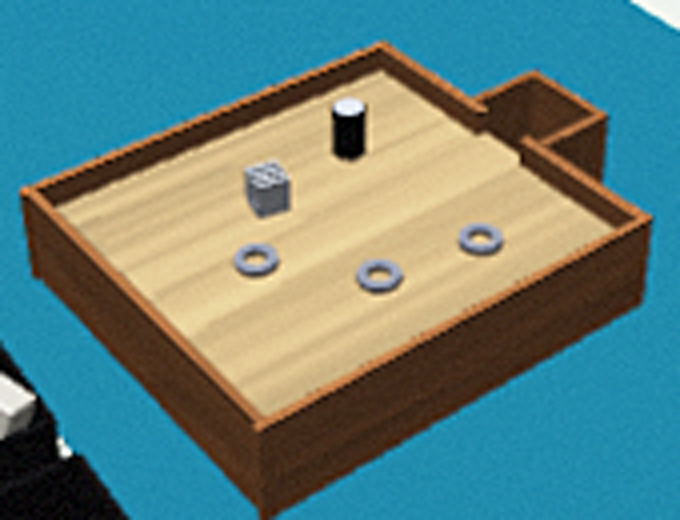

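The close-ups show the washers at crop pixels (232,170), (151,242) and (139,343), the heat sink at (297,215), the capacitor at (325,320) and the gate at about (243,455). Next I'll measure them.

```bash
cat >> h.py <<'E'
def cloud(d):
    K=d['intrinsics'];z=d['depth'];v,u=np.mgrid[:z.shape[0],:z.shape[1]]
    P=np.stack([(u-K[0,2])/K[0,0]*z,(v-K[1,2])/K[1,1]*z,z],-1)
    return (P-d['t'])@d['R']
def ray(d,uv,h):
    K=d['intrinsics'];uv=np.atleast_2d(uv).astype(float)
    r=np.c_[(uv-K[[0,1],[2,2]])/K[[0,1],[0,1]],np.ones(len(uv))]@d['R'];C=-d['R'].T@d['t']
    return C+r*((h-C[2])/r[:,2])[:,None]
def proj(d,X):
    c=np.atleast_2d(X)@d['R'].T+d['t'];p=c@d['intrinsics'].T;return p[:,:2]/p[:,2:]
E
python3 - <<'E'
from h import *
d=np.load('pics/top0.npz');P=cloud(d)
f=d['frame'];hsv=cv2.cvtColor(f,cv2.COLOR_BGR2HSV)
print('cam',-d['R'].T@d['t'])
roi=np.zeros(f.shape[:2],bool);roi[112:256,230:350]=1
z=P[...,2]
print('floor z',np.median(z[150:210,255:280]), 'pit',np.median(z[234:240,287:297]))
# tray body non-blue
m=(roi&~((hsv[...,0]>85)&(hsv[...,0]<110)&(hsv[...,1]>120))&(z>0.03)).astype(np.uint8)
m[225:]=0
m[:]=m
# rim outline per-side line fits
pts={'L':[],'R':[],'T':[],'B':[]}
for r in range(130,222):
    c=np.flatnonzero(m[r]);pts['L'].append((c[0]-.5,r));pts['R'].append((c[-1]+.5,r))
for c in range(248,332):
    r=np.flatnonzero(m[:,c]);pts['T'].append((c,r[0]-.5))
m2=(roi&~((hsv[...,0]>85)&(hsv[...,0]<110)&(hsv[...,1]>120))&(z>0.03))
for c in list(range(248,275))+list(range(310,332)):
    r=np.flatnonzero(m2[:,c]);pts['B'].append((c,r[-1]+.5))
for k,p in pts.items():
    W=ray(d,np.array(p),0.07);l=cv2.fitLine(W[:,:2].astype(np.float32),cv2.DIST_HUBER,0,.01,.01).ravel()
    print(k,'dir deg',np.degrees(np.arctan2(l[1],l[0])),'pt',l[2:])
wood=(hsv[...,0]<25)&(hsv[...,2]>150)&(hsv[...,1]>60)
g=roi&(hsv[...,1]<75)&(z>.045)
n,lab,st,ce=cv2.connectedComponentsWithStats(g.astype(np.uint8))
for i in range(1,n):
    if st[i,4]>8: print(st[i],ce[i],ray(d,ce[i],.056)[0],ray(d,ce[i],.075)[0],ray(d,ce[i],.086)[0])
d=np.load('pics/scene0.npz')
f=d['frame'][0:90,230:340];cv2.imwrite('pics/grip.png',cv2.resize(f,None,fx=6,fy=6,interpolation=cv2.INTER_CUBIC))
E
```

```text
cam [0.3094701  0.00438662 1.22174447]
floor z 0.04995437114914615 pit 0.004928494164585538
L dir deg 3.5334032 pt [0.60157686 0.21748845]
R dir deg 3.2667906 pt [ 0.59411347 -0.04510144]
T dir deg -86.65932 pt [0.744831   0.08471943]
B dir deg -86.72522 pt [0.45468238 0.08464076]
[239 120  92   6  93] [284.92473118 122.55913978] [0.74747417 0.09838344 0.056     ] [0.74033532 0.09685143 0.075     ] [0.7362023  0.09596447 0.086     ]
[334 129   1   9   9] [334. 133.] [ 0.71749948 -0.03791411  0.056     ] [ 0.71084918 -0.03722467  0.075     ] [ 0.706999   -0.03682552  0.086     ]
[239 142   1  17  17] [239. 150.] [0.66773182 0.22324258 0.056     ] [0.66189266 0.21967553 0.075     ] [0.65851209 0.2176104  0.086     ]
[335 145   1  10  10] [335.  149.5] [ 0.67007474 -0.04055123  0.056     ] [ 0.66419739 -0.03981881  0.075     ] [ 0.66079472 -0.03939477  0.086     ]
[283 149  10  10  72] [287.69444444 153.5       ] [0.65821891 0.08914554 0.056     ] [0.65253479 0.08776409 0.075     ] [0.64924399 0.0869643  0.086     ]
[299 160  11  11  96] [303.89583333 165.13541667] [0.62543236 0.0443680
[... 726 characters left out ...]
] [0.53887816 0.21569048 0.056     ] [0.53513913 0.21224653 0.075     ] [0.53297443 0.21025266 0.086     ]
[259 192  11  11  77] [264.20779221 197.25974026] [0.53570787 0.1503024  0.056     ] [0.53202051 0.14792418 0.075     ] [0.52988573 0.14654731 0.086     ]
[338 192   1  10  10] [338.  196.5] [ 0.53866346 -0.04826591  0.056     ] [ 0.53492793 -0.04740775  0.075     ] [ 0.53276525 -0.04691091  0.086     ]
[339 208   1  10  10] [339.  212.5] [ 0.49512699 -0.05076496  0.056     ] [ 0.49210105 -0.04986607  0.075     ] [ 0.49034918 -0.04934565  0.086     ]
[277 230   1   9   9] [277. 234.] [0.43669448 0.11369113 0.056     ] [0.4346209  0.11190962 0.075     ] [0.43342041 0.11087822 0.086     ]
```

View pics/grip.png

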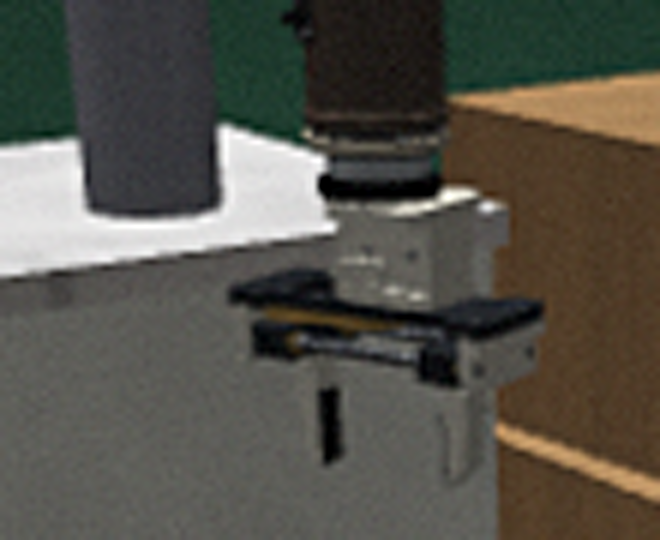

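Run:
```python
from h import *
d=np.load('pics/top0.npz');P=cloud(d);z=P[...,2]
np.set_printoptions(linewidth=200)
print((z[220:250,274:310]*1000).round().astype(int))
f=d['frame']
for r in (222,224,225,226): print(r,[tuple(x) for x in f[r,276:308]])
for c in(288,291,294): print(c,[tuple(x) for x in f[221:234,c]])
```

```text
[[51 48 49 ... 49 50 51]
 [47 49 48 ... 71 71 72]
 [50 53 49 ... 69 71 69]
 ...
 [ 1 -2  1 ...  3  5  4]
 [ 1  4  2 ...  4  4  3]
 [ 2 -3  2 ...  1  1 -2]]
222 [(np.uint8(96), np.uint8(150), np.uint8(185)), (np.uint8(99), np.uint8(148), np.uint8(185)), (np.uint8(98), np.uint8(151), np.uint8(192)), (np.uint8(95), np.uint8(153), np.uint8(191)), (np.uint8(93), np.uint8(147), np.uint8(185)), (np.uint8(94), np.uint8(147), np.uint8(184)), (np.uint8(104), np.uint8(159), np.uint8(196)), (np.uint8(117), np.uint8(172), np.uint8(207)), (np.uint8(123), np.uint8(182), np.uint8(217)), (np.uint8(126), np.uint8(188), np.uint8(220)), (np.uint8(121), np.uint8(181), np.uint8(217)), (np.uint8(122), np.uint8(181), np.uint8(214)), (np.uint8(120), np.uint8(181), np.uint8(215)), (np.uint8(125), np.uint8(184), np.uint8(218)), (np.uint8(119), np.uint8(181), np.uint8(216)), (np.uint8(125), np.uint8(179), np.uint8(213)), (np.uint8(118), np.uint8(178), np.uint8(211)), (np.uint8(123), np.uint8(181), np.uint8(214)), (np.uint8(116), np.uint8(175), np.uint8(210)), (np.uint8(119), np.uint8(177), np.uint8(211)), (np.u
[... 6081 characters left out ...]
p.uint8(130), np.uint8(114), np.uint8(109)), (np.uint8(129), np.uint8(113), np.uint8(109))]
294 [(np.uint8(120), np.uint8(179), np.uint8(212)), (np.uint8(116), np.uint8(175), np.uint8(210)), (np.uint8(125), np.uint8(181), np.uint8(213)), (np.uint8(122), np.uint8(181), np.uint8(214)), (np.uint8(107), np.uint8(167), np.uint8(197)), (np.uint8(70), np.uint8(117), np.uint8(146)), (np.uint8(61), np.uint8(79), np.uint8(93)), (np.uint8(98), np.uint8(89), np.uint8(90)), (np.uint8(126), np.uint8(113), np.uint8(109)), (np.uint8(132), np.uint8(112), np.uint8(107)), (np.uint8(134), np.uint8(121), np.uint8(111)), (np.uint8(127), np.uint8(113), np.uint8(103)), (np.uint8(123), np.uint8(111), np.uint8(107))]
```

Run:
```python
from h import *
d=np.load('pics/top0.npz')
print('edge',ray(d,(291,226.2),.05)); print('gl',ray(d,(282.9,224),.05),'gr',ray(d,(298,224),.07))
th=np.radians(3.35);c,s=np.cos(th),np.sin(th)
# axis dirs
ex=np.array([c,s]);ey=np.array([-s,c])
e=ray(d,(291,226.2),.05)[0,:2]
l=ray(d,(282.9,224),.05)[0,:2];r=ray(d,(298,224),.07)[0,:2]
print('gate width',(l-r)@ey)
# lateral: tray side mid & gate mid
mid=np.array([.5978,.0862]);print('lat sides',mid@ey,'lat gate',((l+r)/2)@ey)
print('x0 from floor edge',e@ex+.004,'from T',np.array([.7448,.0847])@ex-.281)
```

```text
edge [[0.45843721 0.0772809  0.05      ]]
gl [[0.46424988 0.09904584 0.05      ]] gr [[0.46180306 0.05772513 0.07      ]]
gate width 0.041107121594215146
lat sides 0.051120125624609034 lat gate 0.05119448446002647
x0 from floor edge 0.46616976062280974 from T 0.46747675088735674
```

```bash
cat >> h.py <<'E'
TH=np.radians(3.35);O=np.array([.4627,.0784])
EX=np.array([np.cos(TH),np.sin(TH)]);EY=np.array([-EX[1],EX[0]])
def w2t(p): p=np.atleast_2d(p)[:,:2]-O; return np.c_[p@EX,p@EY]*1000
from scipy.spatial.transform import Rotation as Ro
def pose():
    s=arm.observe();R=Ro.from_rotvec(s['ee_rot']).as_matrix()
    return s,s['position'],R
def tell():
    s,p,R=pose();print('t',round(s['clock'],2),'tray xy',w2t(p)[0].round(1),'z',round(p[2]*1e3,1),'yaw_tray',round(np.degrees(np.arctan2(R[1,0],R[0,0])-TH),1),'tilt',R[:,2].round(3),'F',s['force'].round(1),'w',round(s['width'],3),'q7',round(s['joints'][6],2))
def go(tx,ty,z,yaw=None):
    "tray mm, z mm, tray yaw deg -> slide/roll from present"
    s,p,R=pose();W=O+EX*tx/1e3+EY*ty/1e3
    sl=R.T@(np.r_[W,z/1e3]-p)*1e3
    r=0
    if yaw is not None:
        y0=np.arctan2(R[1,0],R[0,0])-TH; r=-(np.radians(yaw)-y0); r=(r+np.pi)%(2*np.pi)-np.pi
    print('-> ',(tx,ty,z,yaw),'slide',sl.round(1),'roll',round(r,3));return sl
E
python3 - <<'E'
from h import *
d=np.load('pics/top0.npz')
for n,uv,h in(('w1',(287.7,153.5),.055),('w2',(267.46,171.7),.055),('w3',(264.2,197.26),.055),('hs',(303.9,165.1),.075),('cap',(310.8,191),.086)):
    print(n,w2t(ray(d,uv,h)))
d=np.load('pics/scene0.npz');hsv=cv2.cvtColor(d['frame'],cv2.COLOR_BGR2HSV)
g=np.zeros((400,640),np.uint8);g[200:300,270:380]=(hsv[200:300,270:380,1]<80)
n,lab,st,ce=cv2.connectedComponentsWithStats(g)
for i in range(1,n):
    if st[i,4]>20: print(st[i],w2t(ray(d,ce[i],.054)))
tell(); 
ux,uy=42/80,68/80
# W3 back-off 40mm
go(77+40*ux,68+40*uy,150,np.degrees(np.arctan2(uy,ux)))
E
```

```text
w1 [[196.11478939  -0.65814405]]
w2 [[147.71606898  56.54422976]]
w3 [[77.28622666 67.64792503]]
hs [[155.38401837 -43.84862175]]
cap [[ 81.18240315 -58.77841435]]
[313 204   8  12  57] [[ 60.54417357 -88.6097369 ]]
[291 219  12  16 156] [[152.21735918 -53.04668742]]
[344 235  12   9  77] [[79.62927689 68.62823313]]
[288 240  12   9  79] [[1.97937925e+02 4.38144123e-02]]
[319 244  12   9  82] [[149.3075054   57.54531739]]
t 0.1 tray xy [-255.7 -639.1] z 226.0 yaw_tray 19.7 tilt [-0.001  0.001 -1.   ] F [ 0.6 -0.7  0.5] w 0.997 q7 -0.08
->  (98.0, 102.0, 150, np.float64(58.29857033049428)) slide [ 583.1 -578.2   76.8] roll -0.673
```

Call:
{"fn": "jog_arm", "kwargs": {"increments": [{"slide": [12, -12, 0], "roll": -0.05, "gripper": 0.12}, {"slide": [35, -35, 0], "roll": -0.12, "gripper": 0.12}, {"slide": [62, -62, 0], "roll": -0.2, "gripper": 0.12}, {"slide": [90, -90, 0], "roll": -0.28, "gripper": 0.12}, {"slide": [118, -118, 0], "roll": -0.36, "gripper": 0.12}, {"slide": [146, -146, 0], "roll": -0.44, "gripper": 0.12}, {"slide": [174, -174, 0], "roll": -0.52, "gripper": 0.12}, {"slide": [202, -202, 0], "roll": -0.6, "gripper": 0.12}, {"slide": [230, -230, 0], "roll": -0.64, "gripper": 0.12}, {"slide": [258, -258, 0], "roll": -0.673, "gripper": 0.12}], "newtons": 20}}

```text
clock: 0.93
position: [0.3813, -0.2347, 0.2267]
ee_rot: [2.696, 1.612, -0.0]
force: [1.2, -1.5, -1.3]
width: 0.321
```

Run:
```python
from h import *
tell();go(95.5,95.5,120,58.3)
```

```text
t 0.93 tray xy [ -99.6 -307.8] z 226.7 yaw_tray 58.4 tilt [-0. -0. -1.] F [ 1.2 -1.5 -1.3] w 0.321 q7 -0.12
->  (95.5, 95.5, 120, 58.3) slide [445.7 -45.1 106.6] roll 0.002
```

Call:
{"fn": "jog_arm", "kwargs": {"increments": [{"slide": [35, -4, 0], "roll": 0, "gripper": 0.12}, {"slide": [75, -8, 0], "roll": 0, "gripper": 0.12}, {"slide": [115, -12, 0], "roll": 0, "gripper": 0.12}, {"slide": [155, -16, 10], "roll": 0, "gripper": 0.12}, {"slide": [195, -20, 20], "roll": 0, "gripper": 0.12}, {"slide": [235, -24, 30], "roll": 0, "gripper": 0.12}, {"slide": [275, -28, 40], "roll": 0, "gripper": 0.12}, {"slide": [315, -32, 50], "roll": 0, "gripper": 0.12}, {"slide": [353, -36, 60], "roll": 0, "gripper": 0.12}, {"slide": [388, -40, 70], "roll": 0, "gripper": 0.12}]}}

```text
clock: 1.77
position: [0.5307, 0.1263, 0.1559]
ee_rot: [-2.697, -1.61, 0.0]
force: [1.4, -0.5, -0.5]
width: 0.122
```

Run:
```python
from h import *
tell();go(95.5,95.5,100,58.3)
```

```text
t 1.77 tray xy [70.7 43.8] z 155.9 yaw_tray 58.3 tilt [-0.  0. -1.] F [ 1.4 -0.5 -0.5] w 0.122 q7 -1.05
->  (95.5, 95.5, 100, 58.3) slide [57.  -6.  55.9] roll 0.0
```

Call:
{"fn": "jog_arm", "kwargs": {"increments": [{"slide": [15, -2, 6], "roll": 0, "gripper": 0.12}, {"slide": [32, -4, 14], "roll": 0, "gripper": 0.12}, {"slide": [46, -5, 26], "roll": 0, "gripper": 0.12}, {"slide": [54, -6, 38], "roll": 0, "gripper": 0.12}, {"slide": [57, -6, 48], "roll": 0, "gripper": 0.12}, {"slide": [57, -6, 54], "roll": 0, "gripper": 0.12}, {"slide": [57, -6, 56], "roll": 0, "gripper": 0.12}, {"slide": [57, -6, 56], "roll": 0, "gripper": 0.12}, {"slide": [57, -6, 56], "roll": 0, "gripper": 0.12}, {"slide": [57, -6, 56], "roll": 0, "gripper": 0.12}]}}

```text
clock: 2.6
position: [0.5525, 0.1763, 0.1014]
ee_rot: [2.698, 1.608, 0.001]
force: [0.0, 0.7, 0.0]
width: 0.119
```

Run:
```python
from h import *
tell();go(95.5,95.5,52,58.3)
d=snap('scene','s1.png')
f=d['frame'][150:310,230:400];cv2.imwrite('pics/c2.png',cv2.resize(f,None,fx=4,fy=3.7,interpolation=cv2.INTER_CUBIC))
```

```text
t 2.6 tray xy [95.4 92.5] z 101.4 yaw_tray 58.2 tilt [ 0.001  0.    -1.   ] F [0.  0.7 0. ] w 0.119 q7 -1.16
->  (95.5, 95.5, 52, 58.3) slide [ 2.6 -1.5 49.4] roll -0.001
```

View pics/c2.png

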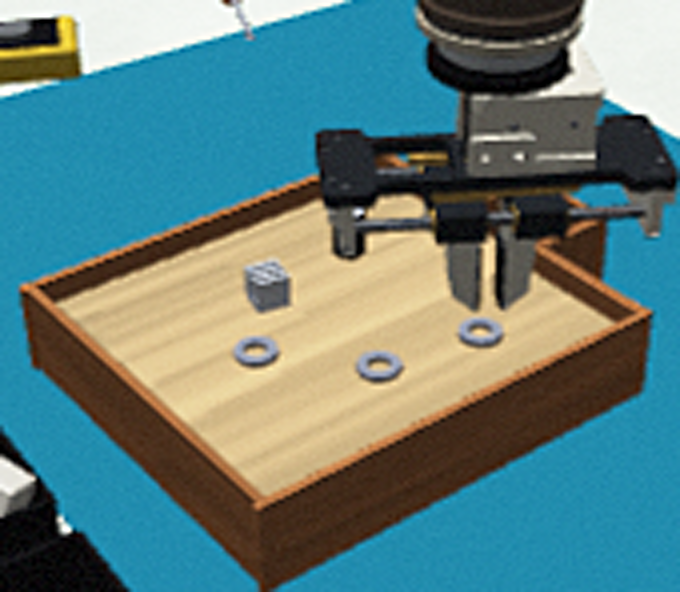

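Call:
{"fn": "jog_arm", "kwargs": {"increments": [{"slide": [2, -1.5, 10], "roll": 0, "gripper": 0.12}, {"slide": [2.6, -1.5, 22], "roll": 0, "gripper": 0.12}, {"slide": [2.6, -1.5, 34], "roll": 0, "gripper": 0.12}, {"slide": [2.6, -1.5, 43], "roll": 0, "gripper": 0.12}, {"slide": [2.6, -1.5, 47], "roll": 0, "gripper": 0.12}, {"slide": [2.6, -1.5, 49], "roll": 0, "gripper": 0.12}, {"slide": [2.6, -1.5, 49], "roll": 0, "gripper": 0.12}, {"slide": [0, -1.5, 49], "roll": 0, "gripper": 0.12}, {"slide": [-4, -1.5, 49], "roll": 0, "gripper": 0.12}, {"slide": [-7, -1.5, 49], "roll": 0, "gripper": 0.12}]}}

```text
clock: 3.48
position: [0.5475, 0.171, 0.0519]
ee_rot: [2.698, 1.609, 0.001]
force: [-0.1, 0.5, -0.2]
width: 0.125
```

Run:
```python
from h import *
tell();go(38+.525*22.4,3+.85*22.4,52,58.3)
d=snap('scene','s2.png')
f=d['frame'][150:310,230:400];cv2.imwrite('pics/c3.png',cv2.resize(f,None,fx=4,fy=3.7,interpolation=cv2.INTER_CUBIC))
```

```text
t 3.48 tray xy [90.1 87.5] z 51.9 yaw_tray 58.3 tilt [ 0. -0. -1.] F [-0.1  0.5 -0.2] w 0.125 q7 -1.19
->  (49.76, 22.04, 52, 58.3) slide [-76.9   0.1  -0.1] roll -0.0
```

View pics/c3.png

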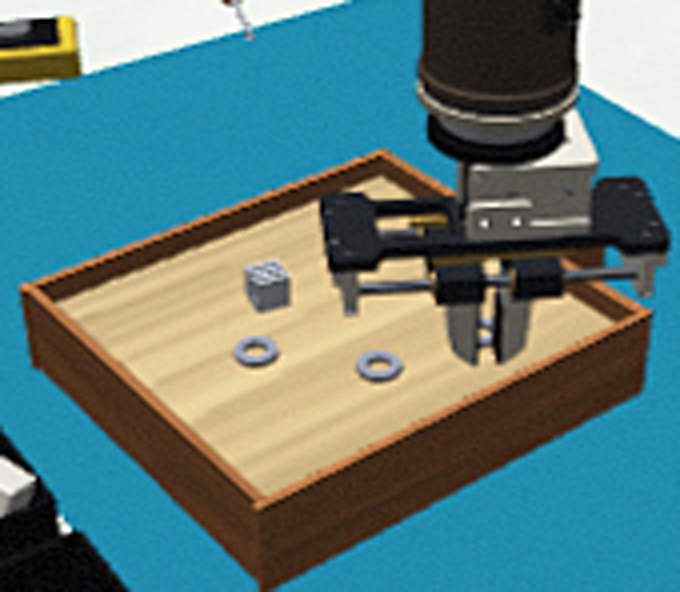

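Call:
{"fn": "jog_arm", "kwargs": {"increments": [{"slide": [-5, 0, 0], "roll": 0, "gripper": 0.12}, {"slide": [-13, 0, 0], "roll": 0, "gripper": 0.12}, {"slide": [-23, 0, 0], "roll": 0, "gripper": 0.12}, {"slide": [-33, 0, 0], "roll": 0, "gripper": 0.12}, {"slide": [-43, 0, 0], "roll": 0, "gripper": 0.12}, {"slide": [-53, 0, 0], "roll": 0, "gripper": 0.12}, {"slide": [-62, 0, 0], "roll": 0, "gripper": 0.12}, {"slide": [-69, 0, 0], "roll": 0, "gripper": 0.12}, {"slide": [-74, 0, 0], "roll": 0, "gripper": 0.12}, {"slide": [-77, 0, 0], "roll": 0, "gripper": 0.12}]}}

```text
clock: 4.37
position: [0.5107, 0.1028, 0.0517]
ee_rot: [2.698, 1.609, -0.0]
force: [-0.7, 0.7, 0.0]
width: 0.123
```

Run:
```python
from h import *
tell()
d=snap('scene','s3.png')
f=d['frame'][150:310,230:400];cv2.imwrite('pics/c4.png',cv2.resize(f,None,fx=4,fy=3.7,interpolation=cv2.INTER_CUBIC))
```

```text
t 4.37 tray xy [49.3 21.6] z 51.7 yaw_tray 58.2 tilt [-0. -0. -1.] F [-0.7  0.7  0. ] w 0.123 q7 -1.11
```

View pics/c4.png

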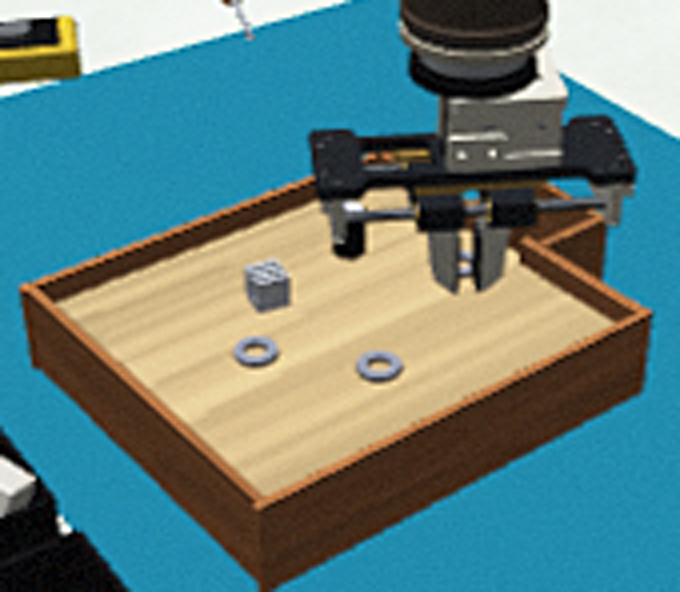

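Call:
{"fn": "jog_arm", "kwargs": {"increments": [{"slide": [7, 0, 0], "roll": 0, "gripper": 0.12}, {"slide": [15, 2, 0], "roll": 0.1, "gripper": 0.12}, {"slide": [17, 9, 0], "roll": 0.22, "gripper": 0.12}, {"slide": [15, 17, 0], "roll": 0.34, "gripper": 0.12}, {"slide": [10, 24, 0], "roll": 0.46, "gripper": 0.12}, {"slide": [4, 28, 0], "roll": 0.58, "gripper": 0.12}, {"slide": [-2, 31, 0], "roll": 0.7, "gripper": 0.12}, {"slide": [-4.5, 32, 0], "roll": 0.82, "gripper": 0.12}, {"slide": [-4.5, 32, 0], "roll": 0.93, "gripper": 0.12}, {"slide": [-4.5, 32, 0], "roll": 1.016, "gripper": 0.12}]}}

```text
clock: 5.25
position: [0.5375, 0.0855, 0.0517]
ee_rot: [-3.14, -0.086, -0.001]
force: [-0.7, 0.6, 0.2]
width: 0.121
```

Run:
```python
from h import *
tell()
d=snap('scene','s4.png')
f=d['frame'][150:310,230:400];cv2.imwrite('pics/c5.png',cv2.resize(f,None,fx=4,fy=3.7,interpolation=cv2.INTER_CUBIC))
d=snap('top','t4.png')
f=d['frame'][112:256,230:350]
cv2.imwrite('pics/c6.png',cv2.resize(f,(480,576),interpolation=cv2.INTER_CUBIC))
```

```text
t 5.25 tray xy [75.1  2.7] z 51.7 yaw_tray -0.2 tilt [ 0.  0. -1.] F [-0.7  0.6  0.2] w 0.121 q7 -1.88
```

View pics/c5.png

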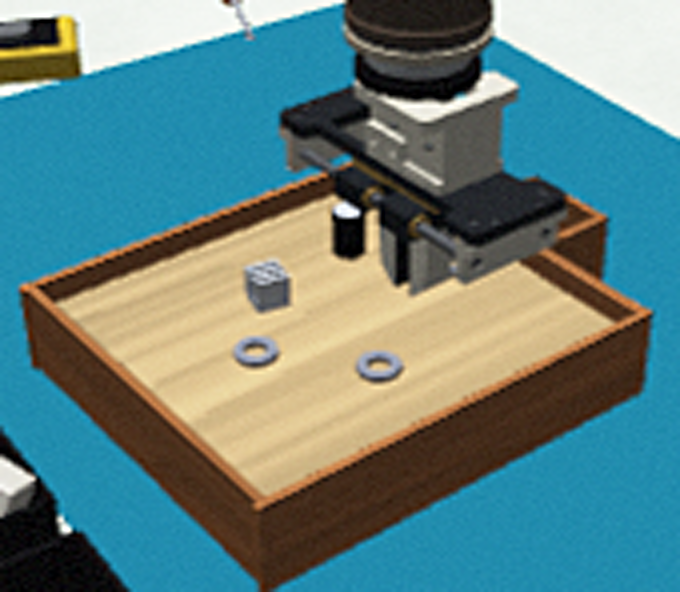

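View pics/c6.png

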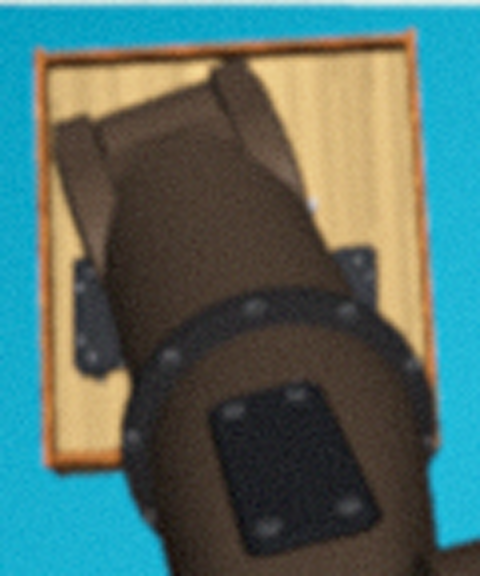

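Call:
{"fn": "jog_arm", "kwargs": {"increments": [{"slide": [-3, 1, 0], "roll": 0, "gripper": 0.12}, {"slide": [-9, 1.5, 0], "roll": 0, "gripper": 0.12}, {"slide": [-16, 2, 0], "roll": 0, "gripper": 0.12}, {"slide": [-24, 2.5, 0], "roll": 0, "gripper": 0.12}, {"slide": [-32, 2.5, 0], "roll": 0, "gripper": 0.12}, {"slide": [-40, 2.5, 0], "roll": 0, "gripper": 0.12}, {"slide": [-47, 2.5, 0], "roll": 0, "gripper": 0.12}, {"slide": [-53, 2.5, 0], "roll": 0, "gripper": 0.12}, {"slide": [-57, 2.5, 0], "roll": 0, "gripper": 0.12}, {"slide": [-60, 2.5, 0], "roll": 0, "gripper": 0.12}]}}

```text
clock: 6.18
position: [0.4779, 0.0786, 0.0521]
ee_rot: [-3.14, -0.094, -0.004]
force: [8.7, -1.1, -6.5]
width: 0.118
```

Run:
```python
from h import *
tell()
d=snap('scene','s5.png')
f=d['frame'][150:310,230:400];cv2.imwrite('pics/c7.png',cv2.resize(f,None,fx=4,fy=3.7,interpolation=cv2.INTER_CUBIC))
```

```text
t 6.18 tray xy [15.2 -0.7] z 52.1 yaw_tray 0.1 tilt [ 0.002  0.    -1.   ] F [ 8.7 -1.1 -6.5] w 0.118 q7 -1.9
```

View pics/c7.png

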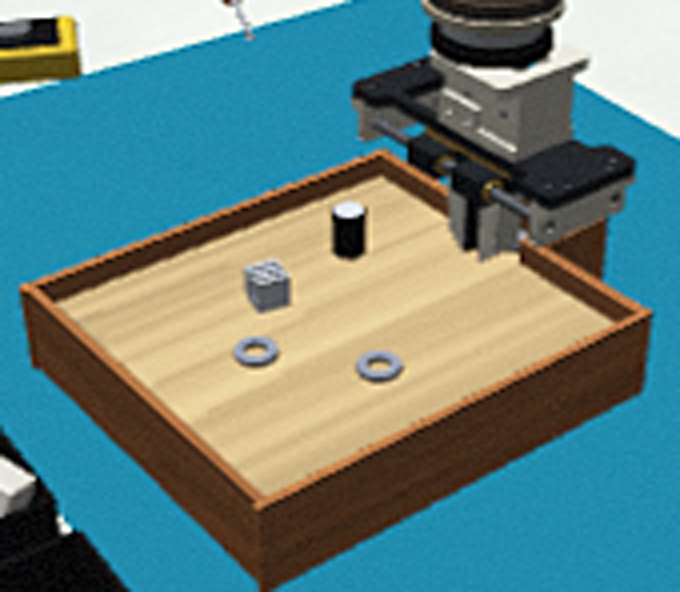

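Call:
{"fn": "jog_arm", "kwargs": {"increments": [{"slide": [5, 0, 0], "roll": 0, "gripper": 0.12}, {"slide": [14, 0, -3], "roll": 0, "gripper": 0.12}, {"slide": [26, 0, -14], "roll": 0, "gripper": 0.12}, {"slide": [40, 0, -30], "roll": 0, "gripper": 0.12}, {"slide": [54, 0, -46], "roll": 0, "gripper": 0.12}, {"slide": [68, 0, -60], "roll": 0, "gripper": 0.12}, {"slide": [80, 0, -60], "roll": 0, "gripper": 0.12}, {"slide": [88, 0, -60], "roll": 0, "gripper": 0.12}, {"slide": [90, 0, -60], "roll": 0, "gripper": 0.12}, {"slide": [90, 0, -60], "roll": 0, "gripper": 0.12}]}}

```text
clock: 7.07
position: [0.5671, 0.0838, 0.111]
ee_rot: [3.14, 0.094, -0.002]
force: [-0.3, 1.2, -0.7]
width: 0.118
```

Run:
```python
from h import *
tell()
d=snap('scene','s6.png')
f=d['frame'][150:310,230:400];cv2.imwrite('pics/c8.png',cv2.resize(f,None,fx=4,fy=3.7,interpolation=cv2.INTER_CUBIC))
```

```text
t 7.07 tray xy [104.5  -0.7] z 111.0 yaw_tray 0.1 tilt [-0.001 -0.    -1.   ] F [-0.3  1.2 -0.7] w 0.118 q7 -1.84
```

View pics/c8.png

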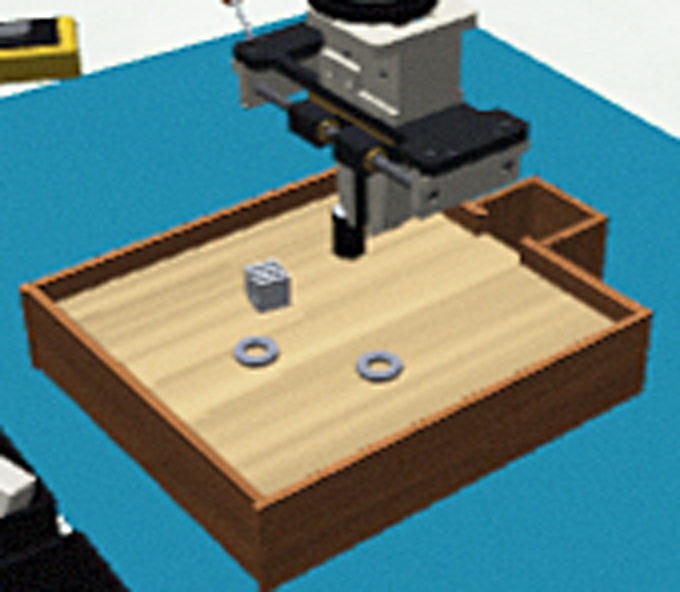

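Run:
```python
from h import *
go(178.6,72.8,111,27.7);go(178.6,72.8,52,27.7)
```

```text
->  (178.6, 72.8, 111, 27.7) slide [ 74.9 -73.5  -0.2] roll -0.482
->  (178.6, 72.8, 52, 27.7) slide [ 75.  -73.5  58.8] roll -0.482
```

Call:
{"fn": "jog_arm", "kwargs": {"increments": [{"slide": [10, -10, 0], "roll": -0.08, "gripper": 0.12}, {"slide": [28, -27, 0], "roll": -0.18, "gripper": 0.12}, {"slide": [46, -45, 0], "roll": -0.29, "gripper": 0.12}, {"slide": [62, -61, 0], "roll": -0.39, "gripper": 0.12}, {"slide": [72, -70, 0], "roll": -0.46, "gripper": 0.12}, {"slide": [75, -73.5, 8], "roll": -0.482, "gripper": 0.12}, {"slide": [75, -73.5, 22], "roll": -0.482, "gripper": 0.12}, {"slide": [75, -73.5, 38], "roll": -0.482, "gripper": 0.12}, {"slide": [75, -73.5, 52], "roll": -0.482, "gripper": 0.12}, {"slide": [75, -73.5, 58.5], "roll": -0.482, "gripper": 0.12}]}}

```text
clock: 7.95
position: [0.6351, 0.1602, 0.0503]
ee_rot: [3.027, 0.838, -0.007]
force: [-2.4, -0.8, 14.0]
width: 0.118
```

Run:
```python
from h import *
tell();go(42+.885*22.4,1+.465*22.4,52,27.7)
```

```text
t 7.95 tray xy [176.8  71.6] z 50.3 yaw_tray 27.6 tilt [-0.004 -0.002 -1.   ] F [-2.4 -0.8 14. ] w 0.118 q7 -1.53
->  (61.824, 11.416, 52, 27.7) slide [-1.298e+02  1.000e-01 -1.100e+00] roll -0.002
```

Call:
{"fn": "jog_arm", "kwargs": {"increments": [{"slide": [0, 0, -1.5], "roll": 0, "gripper": 0.12}, {"slide": [0, 0, -1.5], "roll": 0, "gripper": 0.12}, {"slide": [-4, 0, -1.5], "roll": 0, "gripper": 0.12}, {"slide": [-10, 0, -1.5], "roll": 0, "gripper": 0.12}, {"slide": [-18, 0, -1.5], "roll": 0, "gripper": 0.12}, {"slide": [-28, 0, -1.5], "roll": 0, "gripper": 0.12}, {"slide": [-38, 0, -1.5], "roll": 0, "gripper": 0.12}, {"slide": [-48, 0, -1.5], "roll": 0, "gripper": 0.12}, {"slide": [-56, 0, -1.5], "roll": 0, "gripper": 0.12}, {"slide": [-60, 0, -1.5], "roll": 0, "gripper": 0.12}]}}

```text
clock: 8.78
position: [0.5849, 0.1297, 0.0549]
ee_rot: [3.027, 0.84, -0.001]
force: [0.4, 0.1, -1.1]
width: 0.123
```

Run:
```python
from h import *
tell();go(42+.885*22.4,1+.465*22.4,52,27.7)
d=snap('scene','s7.png')
f=d['frame'][150:310,230:400];cv2.imwrite('pics/c9.png',cv2.resize(f,None,fx=4,fy=3.7,interpolation=cv2.INTER_CUBIC))
```

```text
t 8.78 tray xy [125.   44.1] z 54.9 yaw_tray 27.7 tilt [-0.    -0.001 -1.   ] F [ 0.4  0.1 -1.1] w 0.123 q7 -1.52
->  (61.824, 11.416, 52, 27.7) slide [-71.1  -0.4   3. ] roll -0.001
```

View pics/c9.png

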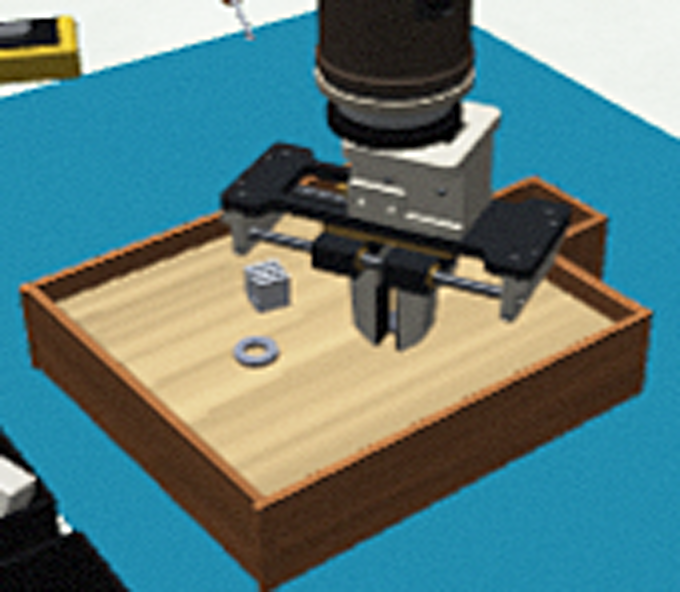

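Call:
{"fn": "jog_arm", "kwargs": {"increments": [{"slide": [3, 0, 0], "roll": 0, "gripper": 0.12}, {"slide": [3, 0, 2.8], "roll": 0, "gripper": 0.12}, {"slide": [0, 0, 2.8], "roll": 0, "gripper": 0.12}, {"slide": [-6, 0, 2.8], "roll": 0, "gripper": 0.12}, {"slide": [-16, 0, 2.8], "roll": 0, "gripper": 0.12}, {"slide": [-28, 0, 2.8], "roll": 0, "gripper": 0.12}, {"slide": [-41, 0, 2.8], "roll": 0, "gripper": 0.12}, {"slide": [-53, 0, 2.8], "roll": 0, "gripper": 0.12}, {"slide": [-63, 0, 2.8], "roll": 0, "gripper": 0.12}, {"slide": [-70, 0, 2.8], "roll": 0, "gripper": 0.12}]}}

```text
clock: 9.67
position: [0.5247, 0.0936, 0.0519]
ee_rot: [3.027, 0.84, -0.001]
force: [0.2, 0.1, -0.2]
width: 0.118
```

Run:
```python
from h import *
tell()
d=snap('scene','s8.png')
f=d['frame'][150:310,230:400];cv2.imwrite('pics/c10.png',cv2.resize(f,None,fx=4,fy=3.7,interpolation=cv2.INTER_CUBIC))
```

```text
t 9.67 tray xy [62.8 11.5] z 51.9 yaw_tray 27.7 tilt [-0.001 -0.001 -1.   ] F [ 0.2  0.1 -0.2] w 0.118 q7 -1.51
```

View pics/c10.png

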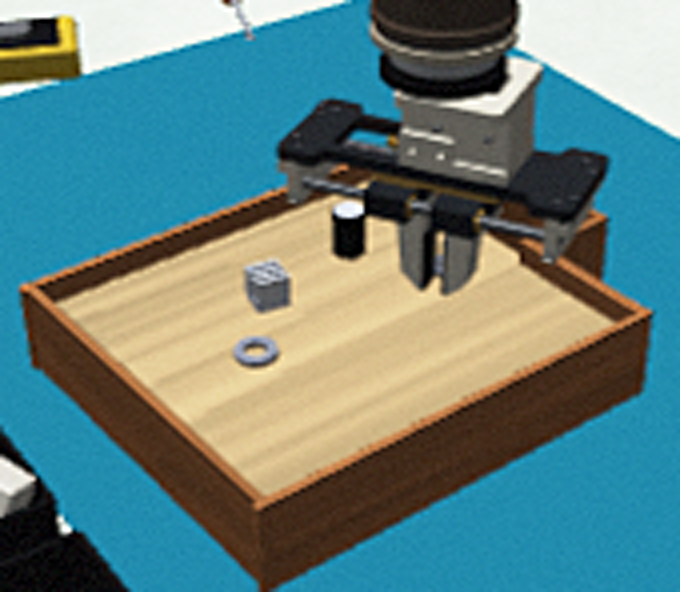

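Run:
```python
from h import *
go(79,0.5,52,0)
```

```text
->  (79, 0.5, 52, 0) slide [10.3 17.2 -0.2] roll 0.483
```

Call:
{"fn": "jog_arm", "kwargs": {"increments": [{"slide": [5, 0, 0], "roll": 0, "gripper": 0.12}, {"slide": [12, 1, 0], "roll": 0.02, "gripper": 0.12}, {"slide": [15, 5, 0], "roll": 0.12, "gripper": 0.12}, {"slide": [14, 10, 0], "roll": 0.22, "gripper": 0.12}, {"slide": [12, 14, 0], "roll": 0.32, "gripper": 0.12}, {"slide": [10.3, 17, 0], "roll": 0.42, "gripper": 0.12}, {"slide": [10.3, 17.2, 0], "roll": 0.483, "gripper": 0.12}, {"slide": [10.3, 17.2, 0], "roll": 0.483, "gripper": 0.12}, {"slide": [10.3, 17.2, 0], "roll": 0.483, "gripper": 0.12}, {"slide": [10.3, 17.2, 0], "roll": 0.483, "gripper": 0.12}]}}

```text
clock: 10.55
position: [0.5444, 0.0859, 0.0519]
ee_rot: [-3.14, -0.096, -0.001]
force: [-0.2, -0.1, 0.5]
width: 0.12
```

Run:
```python
from h import *
tell();go(15.5,0,52,0)
```

```text
t 10.55 tray xy [82.   2.7] z 51.9 yaw_tray 0.2 tilt [ 0.  0. -1.] F [-0.2 -0.1  0.5] w 0.12 q7 -1.87
->  (15.5, 0, 52, 0) slide [-66.6   2.5  -0.1] roll 0.003
```

Call:
{"fn": "jog_arm", "kwargs": {"increments": [{"slide": [-4, 1, 0], "roll": 0, "gripper": 0.12}, {"slide": [-11, 1.5, 0], "roll": 0, "gripper": 0.12}, {"slide": [-19, 2, 0], "roll": 0, "gripper": 0.12}, {"slide": [-27, 2, 0], "roll": 0, "gripper": 0.12}, {"slide": [-35, 2, 0], "roll": 0, "gripper": 0.12}, {"slide": [-43, 2, 0], "roll": 0, "gripper": 0.12}, {"slide": [-51, 2, 0], "roll": 0, "gripper": 0.12}, {"slide": [-58, 2, 0], "roll": 0, "gripper": 0.12}, {"slide": [-63, 2, 0], "roll": 0, "gripper": 0.12}, {"slide": [-66, 2, 0], "roll": 0, "gripper": 0.12}]}}

```text
clock: 11.38
position: [0.4779, 0.0794, 0.0521]
ee_rot: [-3.14, -0.093, -0.001]
force: [6.7, -0.7, -2.7]
width: 0.124
```

Run:
```python
from h import *
tell();
```

```text
t 11.38 tray xy [15.2  0.1] z 52.1 yaw_tray 0.0 tilt [ 0.001  0.    -1.   ] F [ 6.7 -0.7 -2.7] w 0.124 q7 -1.9
```

Same end state as last time. Backing off and looking.

Call:
{"fn": "jog_arm", "kwargs": {"increments": [{"slide": [5, 0, 0], "roll": 0, "gripper": 0.12}, {"slide": [14, 0, -3], "roll": 0, "gripper": 0.12}, {"slide": [26, 0, -14], "roll": 0, "gripper": 0.12}, {"slide": [44, 0, -30], "roll": 0, "gripper": 0.12}, {"slide": [64, 0, -46], "roll": 0, "gripper": 0.12}, {"slide": [84, 0, -60], "roll": 0, "gripper": 0.12}, {"slide": [104, 0, -60], "roll": 0, "gripper": 0.12}, {"slide": [122, 0, -60], "roll": 0, "gripper": 0.12}, {"slide": [135, 0, -60], "roll": 0, "gripper": 0.12}, {"slide": [140, 0, -60], "roll": 0, "gripper": 0.12}]}}

```text
clock: 12.22
position: [0.6206, 0.0875, 0.112]
ee_rot: [-3.14, -0.091, -0.002]
force: [0.0, 0.4, -0.0]
width: 0.12
```

Run:
```python
from h import *
tell();go(232,0,111,0)
d=snap('scene','s9.png')
f=d['frame'][150:310,230:400];cv2.imwrite('pics/c11.png',cv2.resize(f,None,fx=4,fy=3.7,interpolation=cv2.INTER_CUBIC))
```

```text
t 12.22 tray xy [ 1.581e+02 -1.000e-01] z 112.0 yaw_tray -0.0 tilt [ 0.001  0.    -1.   ] F [ 0.   0.4 -0. ] w 0.12 q7 -1.82
->  (232, 0, 111, 0) slide [73.9 -0.2  1.1] roll -0.0
```

View pics/c11.png

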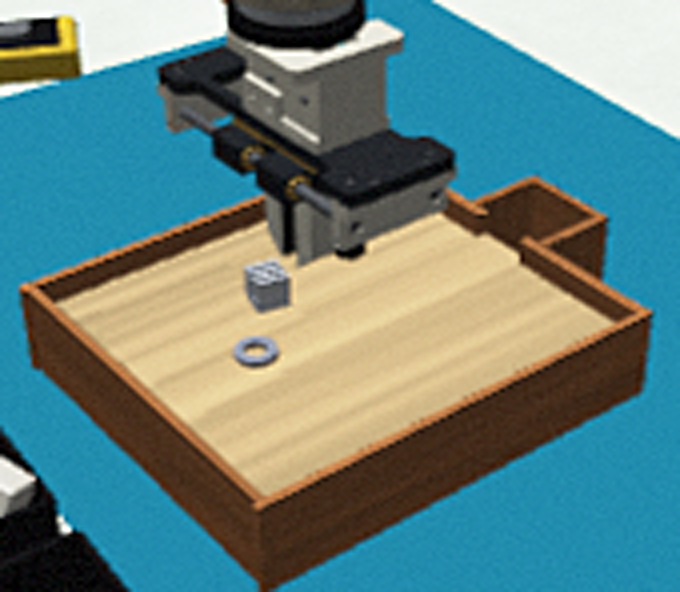

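Call:
{"fn": "jog_arm", "kwargs": {"increments": [{"slide": [8, 0, 0], "roll": 0, "gripper": 0.1}, {"slide": [24, -1, 0], "roll": 0, "gripper": 0.1}, {"slide": [44, -2, 0], "roll": 0, "gripper": 0.1}, {"slide": [62, -2, 0], "roll": 0, "gripper": 0.1}, {"slide": [73, -2, 0], "roll": 0, "gripper": 0.1}, {"slide": [76, -2, 8], "roll": 0, "gripper": 0.1}, {"slide": [76, -2, 22], "roll": 0, "gripper": 0.1}, {"slide": [76, -2, 38], "roll": 0, "gripper": 0.1}, {"slide": [76, -2, 50], "roll": 0, "gripper": 0.1}, {"slide": [76, -2, 55], "roll": 0, "gripper": 0.1}]}}

```text
clock: 13.1
position: [0.6915, 0.0937, 0.0543]
ee_rot: [3.14, 0.093, -0.006]
force: [-0.2, 0.0, 0.4]
width: 0.103
```

Run:
```python
from h import *
tell();go(150,2.5,52,0)
d=snap('scene','s10.png')
f=d['frame'][150:310,230:400];cv2.imwrite('pics/c12.png',cv2.resize(f,None,fx=4,fy=3.7,interpolation=cv2.INTER_CUBIC))
```

```text
t 13.1 tray xy [229.3   1.9] z 54.3 yaw_tray 0.0 tilt [-0.004 -0.001 -1.   ] F [-0.2  0.   0.4] w 0.103 q7 -1.8
->  (150, 2.5, 52, 0) slide [-79.3  -0.6   2.6] roll 0.001
```

View pics/c12.png

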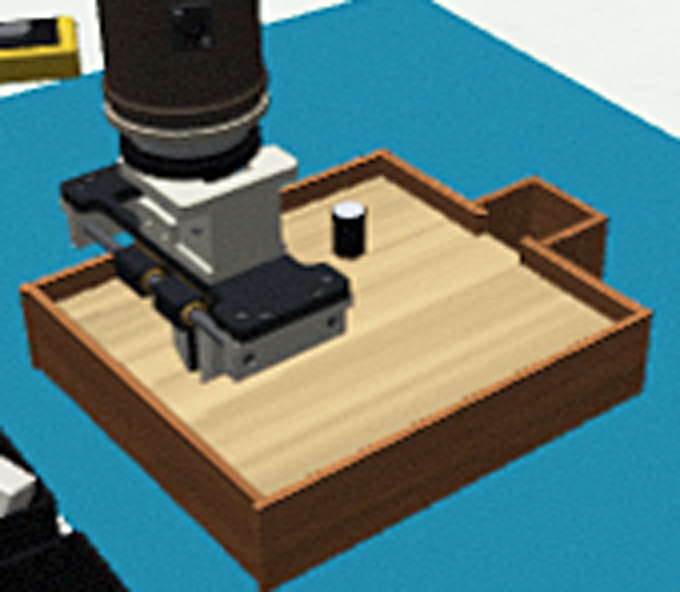

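Call:
{"fn": "jog_arm", "kwargs": {"increments": [{"slide": [0, 0, 0], "roll": 0, "gripper": 0.1}, {"slide": [0, 0, 0.5], "roll": 0, "gripper": 0.1}, {"slide": [0, 0, 1], "roll": 0, "gripper": 0.1}, {"slide": [0, 0, 1], "roll": 0, "gripper": 0.1}, {"slide": [0, 0, 1], "roll": 0, "gripper": 0.1}, {"slide": [0, 0, 1], "roll": 0, "gripper": 0.1}, {"slide": [-2, 0, 1], "roll": 0, "gripper": 0.1}, {"slide": [-4, 0, 1], "roll": 0, "gripper": 0.1}, {"slide": [-6, 0, 1], "roll": 0, "gripper": 0.1}, {"slide": [-8, 0, 1], "roll": 0, "gripper": 0.1}]}}

```text
clock: 13.98
position: [0.6853, 0.0935, 0.0559]
ee_rot: [3.14, 0.092, -0.0]
force: [0.1, 1.0, -0.3]
width: 0.1
```

Run:
```python
from h import *
tell();go(120,2.5,52,0)
```

```text
t 13.98 tray xy [223.1   2.1] z 55.9 yaw_tray 0.0 tilt [-0. -0. -1.] F [ 0.1  1.  -0.3] w 0.1 q7 -1.8
->  (120, 2.5, 52, 0) slide [-103.1   -0.4    3.9] roll 0.0
```

Call:
{"fn": "jog_arm", "kwargs": {"increments": [{"slide": [2, 0, 1.5], "roll": 0, "gripper": 0.1}, {"slide": [2, 0, 3], "roll": 0, "gripper": 0.1}, {"slide": [2, 0, 3.8], "roll": 0, "gripper": 0.1}, {"slide": [2, 0, 3.8], "roll": 0, "gripper": 0.1}, {"slide": [0, 0, 3.8], "roll": 0, "gripper": 0.1}, {"slide": [-5, 0, 3.8], "roll": 0, "gripper": 0.1}, {"slide": [-13, 0, 3.8], "roll": 0, "gripper": 0.1}, {"slide": [-23, 0, 3.8], "roll": 0, "gripper": 0.1}, {"slide": [-33, 0, 3.8], "roll": 0, "gripper": 0.1}, {"slide": [-40, 0, 3.8], "roll": 0, "gripper": 0.1}]}}

```text
clock: 14.82
position: [0.6441, 0.0912, 0.0522]
ee_rot: [3.14, 0.093, -0.001]
force: [0.6, -0.7, 1.2]
width: 0.103
```

Run:
```python
from h import *
tell();go(90,0,52,0)
d=snap('scene','s11.png')
f=d['frame'][150:310,230:400];cv2.imwrite('pics/c13.png',cv2.resize(f,None,fx=4,fy=3.7,interpolation=cv2.INTER_CUBIC))
```

```text
t 14.82 tray xy [181.8   2.1] z 52.2 yaw_tray 0.0 tilt [-0.001 -0.    -1.   ] F [ 0.6 -0.7  1.2] w 0.103 q7 -1.82
->  (90, 0, 52, 0) slide [-91.8   2.1   0.2] roll 0.0
```

View pics/c13.png

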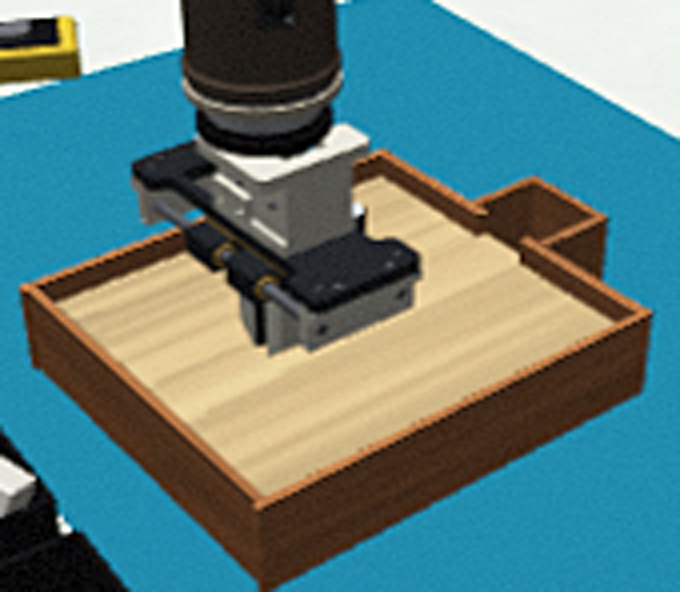

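Call:
{"fn": "jog_arm", "kwargs": {"increments": [{"slide": [-8, 0, 0], "roll": 0, "gripper": 0.1}, {"slide": [-18, 0, 0], "roll": 0, "gripper": 0.1}, {"slide": [-28, 0, 0], "roll": 0, "gripper": 0.1}, {"slide": [-38, 0, 0], "roll": 0, "gripper": 0.1}, {"slide": [-49, 0, 0], "roll": 0, "gripper": 0.1}, {"slide": [-60, 0.5, 0], "roll": 0, "gripper": 0.1}, {"slide": [-71, 1, 0], "roll": 0, "gripper": 0.1}, {"slide": [-80, 1.5, 0], "roll": 0, "gripper": 0.1}, {"slide": [-87, 2, 0], "roll": 0, "gripper": 0.1}, {"slide": [-92, 2, 0], "roll": 0, "gripper": 0.1}]}}

```text
clock: 15.7
position: [0.5533, 0.0836, 0.0523]
ee_rot: [3.14, 0.092, 0.0]
force: [0.5, -0.1, 0.2]
width: 0.101
```

Run:
```python
from h import *
tell();go(15.5,0,52,0)
d=snap('scene','s12.png')
f=d['frame'][150:310,230:400];cv2.imwrite('pics/c14.png',cv2.resize(f,None,fx=4,fy=3.7,interpolation=cv2.INTER_CUBIC))
```

```text
t 15.7 tray xy [90.8 -0.1] z 52.3 yaw_tray 0.0 tilt [ 0. -0. -1.] F [ 0.5 -0.1  0.2] w 0.101 q7 -1.86
->  (15.5, 0, 52, 0) slide [-75.3  -0.1   0.3] roll 0.0
```

View pics/c14.png

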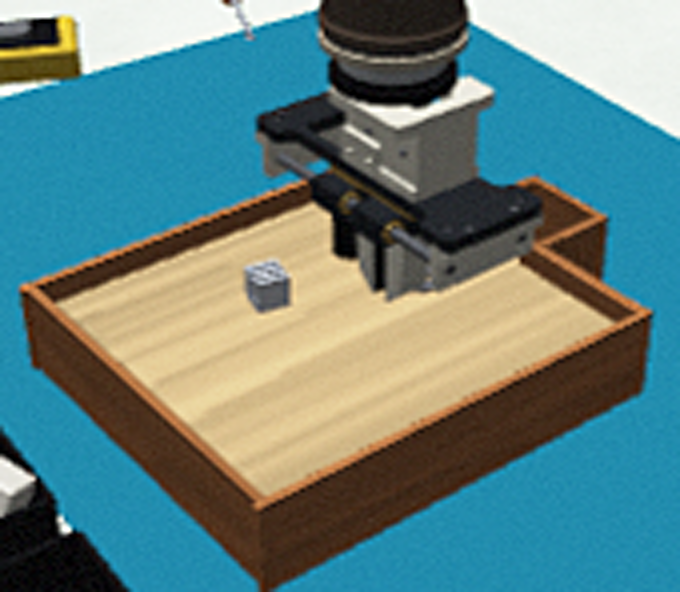

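Call:
{"fn": "jog_arm", "kwargs": {"increments": [{"slide": [-7, 0, 0], "roll": 0, "gripper": 0.1}, {"slide": [-16, 0, 0], "roll": 0, "gripper": 0.1}, {"slide": [-25, 0, 0], "roll": 0, "gripper": 0.1}, {"slide": [-34, 0, 0], "roll": 0, "gripper": 0.1}, {"slide": [-43, 0, 0], "roll": 0, "gripper": 0.1}, {"slide": [-52, 0, 0], "roll": 0, "gripper": 0.1}, {"slide": [-60, 0, 0], "roll": 0, "gripper": 0.1}, {"slide": [-67, 0, 0], "roll": 0, "gripper": 0.1}, {"slide": [-72, 0, 0], "roll": 0, "gripper": 0.1}, {"slide": [-75, 0, 0], "roll": 0, "gripper": 0.1}]}}

```text
clock: 16.58
position: [0.4783, 0.0794, 0.0522]
ee_rot: [3.14, 0.092, -0.0]
force: [0.5, -0.6, 0.5]
width: 0.103
```

Call:
{"fn": "jog_arm", "kwargs": {"increments": [{"slide": [5, 0, 0], "roll": 0, "gripper": 0.1}, {"slide": [14, 0, -3], "roll": 0, "gripper": 0.1}, {"slide": [26, 0, -14], "roll": 0, "gripper": 0.1}, {"slide": [44, 0, -30], "roll": 0, "gripper": 0.1}, {"slide": [60, 0, -50], "roll": 0, "gripper": 0.1}, {"slide": [74, 0, -75], "roll": 0, "gripper": 0.1}, {"slide": [84, 0, -100], "roll": 0, "gripper": 0.1}, {"slide": [90, 0, -125], "roll": 0, "gripper": 0.1}, {"slide": [90, 0, -145], "roll": 0, "gripper": 0.1}, {"slide": [90, 0, -155], "roll": 0, "gripper": 0.1}]}}

```text
clock: 17.42
position: [0.5716, 0.085, 0.2102]
ee_rot: [-3.139, -0.091, -0.007]
force: [1.2, -0.4, 0.4]
width: 0.095
```

Run:
```python
from h import *
tell()
s,p,R=pose();print(R.T@(np.array([.30,-.50,.22])-p)*1000)
d=snap('scene','s13.png')
f=d['frame'][150:310,230:400];cv2.imwrite('pics/c15.png',cv2.resize(f,None,fx=4,fy=3.7,interpolation=cv2.INTER_CUBIC))
```

```text
t 17.42 tray xy [109.1   0.2] z 210.2 yaw_tray -0.0 tilt [ 0.004  0.001 -1.   ] F [ 1.2 -0.4  0.4] w 0.095 q7 -1.81
[-305.11089567  568.1825971   -11.65593024]
```

View pics/c15.png

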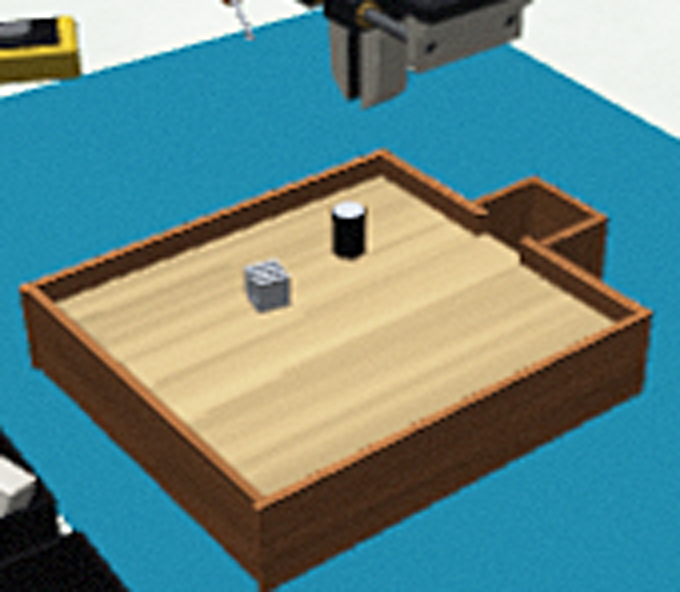

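Call:
{"fn": "jog_arm", "kwargs": {"increments": [{"slide": [-4, 15, 0], "roll": 0, "gripper": 0.1}, {"slide": [-15, 45, -5], "roll": 0, "gripper": 0.1}, {"slide": [-28, 80, -10], "roll": 0, "gripper": 0.1}, {"slide": [-42, 116, -10], "roll": 0, "gripper": 0.1}, {"slide": [-58, 152, -10], "roll": 0, "gripper": 0.1}, {"slide": [-74, 188, -10], "roll": 0, "gripper": 0.1}, {"slide": [-90, 224, -10], "roll": 0, "gripper": 0.1}, {"slide": [-104, 258, -10], "roll": 0, "gripper": 0.1}, {"slide": [-116, 286, -10], "roll": 0, "gripper": 0.1}, {"slide": [-122, 300, -10], "roll": 0, "gripper": 0.1}]}}

```text
clock: 18.3
position: [0.4623, -0.2265, 0.2162]
ee_rot: [3.139, 0.084, -0.003]
force: [0.0, -0.1, 0.3]
width: 0.102
```

Call:
{"fn": "jog_arm", "kwargs": {"increments": [{"slide": [-8, 15, 0], "roll": 0, "gripper": 0.1}, {"slide": [-22, 40, 0], "roll": 0, "gripper": 0.1}, {"slide": [-38, 70, 0], "roll": 0, "gripper": 0.1}, {"slide": [-54, 100, 0], "roll": 0, "gripper": 0.1}, {"slide": [-70, 130, 0], "roll": 0, "gripper": 0.1}, {"slide": [-86, 160, 0], "roll": 0, "gripper": 0.1}, {"slide": [-100, 185, 0], "roll": 0, "gripper": 0.1}, {"slide": [-108, 200, 0], "roll": 0, "gripper": 0.1}, {"slide": [-110, 205, 0], "roll": 0, "gripper": 0.1}, {"slide": [-110, 205, 0], "roll": 0, "gripper": 0.1}]}}

```text
clock: 19.13
position: [0.3659, -0.4342, 0.2161]
ee_rot: [-3.14, -0.088, 0.002]
force: [0.7, 0.2, 0.2]
width: 0.101
```

Run:
```python
from h import *
tell()
d=snap('top','t9.png')
f=d['frame'][112:256,230:350]
cv2.imwrite('pics/c16.png',cv2.resize(f,(480,576),interpolation=cv2.INTER_CUBIC))
f=d['frame'][215:255,270:315]
cv2.imwrite('pics/c17.png',cv2.resize(f,None,fx=12,fy=12,interpolation=cv2.INTER_CUBIC))
P=cloud(d);print((P[228:247,282:303,2]*1000).round().astype(int).tolist())
hsv=cv2.cvtColor(d['frame'],cv2.COLOR_BGR2HSV);g=np.zeros((400,640),np.uint8);g[140:210,255:325]=hsv[140:210,255:325,1]<75
n,lab,st,ce=cv2.connectedComponentsWithStats(g)
for i in range(1,n): print(st[i],ce[i])
d0=np.load('pics/top0.npz');D=cv2.absdiff(d['frame'],d0['frame']).max(2)
print('diff px others', [(n,int((D[a:b,c:e]>60).sum())) for n,(a,b,c,e) in dict(jar=(155,182,155,185),spool=(222,248,155,183),meter=(148,212,460,508),driver=(245,285,450,525)).items()])
```

```text
t 19.13 tray xy [-126.6 -506. ] z 216.1 yaw_tray -0.1 tilt [-0.001  0.    -1.   ] F [0.7 0.2 0.2] w 0.101 q7 -0.7
[[8, 4, 6, 4, 6, 4, 6, 4, 4, 3, 2, 4, 4, 2, 7, 7, 7, 7, 5, 5, 71], [9, 7, 5, 8, 8, 6, 5, 7, 15, 16, 14, 17, 15, 21, 7, 10, 5, 7, 5, 5, 70], [3, 5, 6, 7, 8, 13, 9, 25, 22, 25, 28, 27, 16, 16, 16, 8, 6, 8, 4, 3, 68], [5, 9, 7, 5, 6, 4, 22, 25, 24, 18, 26, 20, 23, 17, 16, 19, 5, 4, 4, 4, 69], [9, 5, 1, 8, 6, 22, 19, 23, 20, 10, 24, 22, 25, 26, 19, 19, 6, 10, 3, 5, 73], [3, 6, 2, 5, 1222, 27, 24, 24, 19, 7, 10, 11, 20, 23, 17, 21, 5, 7, 1, 6, 7], [5, 7, 8, 7, 7, 26, 23, 19, 22, 5, 14, 7, 23, 27, 19, 17, 12, 6, 6, 6, 6], [6, 6, 2, 6, 6, 26, 23, 16, 17, 10, 5, 4, 25, 26, 22, 17, 12, 4, 10, 0, 6], [4, 3, 2, 1, 6, 21, 26, 26, 15, 18, 20, 22, 22, 20, 15, 16, 13, 8, 6, 6, 5], [8, 9, 9, 9, 5, 27, 24, 25, 25, 21, 24, 24, 23, 23, 6, 10, 14, 4, 6, 4, 1], [3, 3, 7, 8, 6, 8, 21, 26, 23, 24, 27, 28, 24, 6, 12, 7, 2, 3, 11, 6, 5], [4, 3, 7, 1, 4, 8, 2, 24, 23, 24, 22, 21, 15, 13, 13, 9, 1, 10, 4, 7, 8], [6, 9, 2, 9, 6, 5, 2, 6, 5, 11, 9, 9, 12, 13, 15, 7, 7, 7, 9, 7, 9], [7, 7, 4, 4, 7, 6, 8, 7, 7, 4, 4, 10, 9, 8, 4, 5, 6, 6, 12, 7, 6], [1, 3, 3, 5, 6, 6, 6, 6, 4, 8, 6, 4, 5, 3, 4, 5, 3, 3, 6, 7, 1], [11, 5, 7, 2, 7, 6, 8, 6, 6, 6, 5, 7, 7, 5, 6, 5, 9, 5, 7, 5, 4], [5, 6, 5, 5, 9, 4, 6, 4, 4, 6, 8, 7, 7, 8, 11, 8, 0, 9, 69, 70, 69], [69, 72, 70, 72, 66, 76, 67, 69, 71, 67, 69, 69, 70, 72, 73, 72, 68, 70, 72, 67, 68], [69, 71, 68, 71, 66, 72, 70, 75, 72, 70, 73, 70, 69, 72, 70, 69, 72, 70, 68, 72, 68]]
[299 160  11  11  95] [303.81052632 165.14736842]
[307 187   9   9  66] [310.81818182 190.98484848]
diff px others [('jar', 0), ('spool', 0), ('meter', 0), ('driver', 1172)]
```

View pics/c16.png

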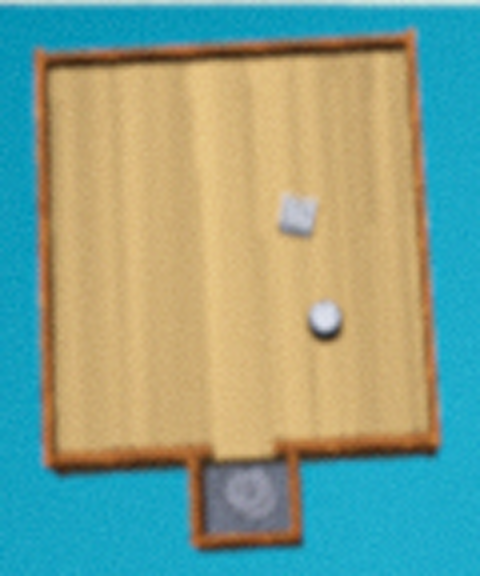

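View pics/c17.png

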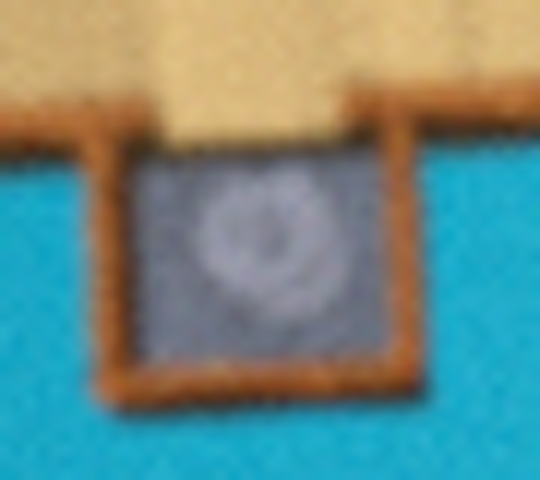

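The picture shows the three washers stacked in the slot around top-view pixel (293,235). Measured heights there step up to about 24 mm, which fits three 6 mm washers on the 6 mm floor. The capacitor and heat sink haven't moved a pixel, and the arm is free in the air.

```bash
python3 -c "
from cell import arm
print(arm.sign_off())"
```

```text
the job is handed in; nothing more can be done
None
```

All three washers are in the catch slot, pushed through the gate one at a time along the tray floor with the nearly closed fingertips. I handed the job in at about 19 s on the robot's clock.

- **Washers:** The last top view shows the tray floor empty of washers. They lie in a pile in the slot, with the top at about 24 mm, which fits three 6 mm washers on the 6 mm slot floor.
- **Other objects:** The capacitor, heat sink, jar, spool and multimeter show no movement against the first picture. The screwdriver couldn't be compared because the arm covered it in the last image. The arm stayed about 0.2 m up on that side and registered no contact there.
- **Contacts and slips:**
  - The force reading reached 14 N once, when the fingertips touched the floor while coming down.
  - It read 7–9 N at the end of two pushes, probably from touching the gate rim.
  - During the second washer's push the fingertips rode about 3 mm too high, so I backed off, lowered them and finished the push.

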